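# Fill the gift box from the sloping display rack

## Task

Take the jar and the carton from the sloping wooden rack and stand both upright in the gift box beside the tin that is already there, so that all three stand on the floor of the box. Set them down without dropping them, and leave the bottle and the mug where they are.

Things in the scene. Friction and masses are not known exactly. Their poses are not given: they have to be found in the camera images.
- rack: Fixed wooden display rack, 420 wide (y), 115 deep. Origin on the table under its middle, z up. Its floor slopes 30 degrees, rising to +x; floor centre 58 above the origin. Lip on the low front edge, 45 high square to the floor, inner face 50 down-slope from floor centre; end cheeks 35 high. Jar, carton, bottle stand square to the floor about 125 apart in y, leaning 30 degrees to -x on the lip.
- box: Open plywood gift box, loose on the table, 0.9 kg. Outside 218 (its x) by 90 (its y) by 55 high; walls and floor 7 thick, so inside 204 by 76 and 48 deep. Origin at the centre of its underside, z up. The tin stands at its +x end; the rest of the box is empty.
- jar: Round amber glass jar with a flat steel lid, diameter 58, 108 high (straight glass up to 92, lid of diameter 56 from 94 to 108), about 0.3 kg. Origin at the centre of its underside, z along its axis towards the lid. It starts on the rack, leaning 30 degrees.
- carton: Plain cardboard carton with a paper band, 58 by 58 (its x, y) by 125 tall, about 0.2 kg. Origin at the centre of its underside, z towards its top. It starts on the rack, leaning 30 degrees, with its y along the rack's y.
- tin: Bare metal rectangular tin, 70 (its x) by 60 (its y) by 90 high, loose, standing in the box near the box's +x end. Origin at the centre of its underside, z up.
- bottle: Bystander: green glass bottle with a narrow neck, diameter 58, 140 high, on the rack in the remaining place. Origin at the centre of its underside, z along its axis.
- cup: Bystander: white ceramic mug, diameter 82, 90 high, on the table. Origin at the centre of its underside.
There are look-alikes about, which are no part of the job. What is shaped like the tin but pink or purple is not meant.

How it is judged:
By the outcome, as a careful person would: the job done as asked, in the order asked, and still so for the second after the job is handed in, with the robot touching nothing.
It also fails if it takes over 59 s, if anything falls off the work surface, if the arm or the gripper's body presses on something with over 40 N, if the wrist force passes 120 N, or if a joint passes its speed limit or range.

## Robot

A 6-joint arm with a two-finger parallel gripper is mounted at the origin on the work surface. World frame = base frame: x ahead of the robot, y to its left, z up, the work surface at z = 0. Lengths are in m, angles in rad, forces in N, time in s.
With the tool pointing down it reaches from about 0.25 to 0.775 m from the base axis. Payload 4 kg.
Tool frame: the origin (TCP) lies between the finger pads; the fingertips stand 19 mm ahead of it and the grasp point (between the pads) is the TCP; z points along the fingers, y is the line along which they close (so a half turn about z gives the same grasp; the last joint's range is limited). The gripper opens to 85 mm and grips with 20 to 120 N. Pads are 22 mm wide; open, the fingers measure 114 mm over their backs; the gripper's body (76 mm by 85 mm) begins 54 mm behind the grasp point. The pads swing forward as they close: fully open they stand 13 mm farther back than shut.
Start: joints at [1.15, 0.087, 1.371, -0, 1.684, -0.103], TCP at [0.172, 0.522, 0.215] pointing down, gripper open.
Joint ranges: [-3.1, 3.1], [-0.76, 2.03], [0.27, 2.55], [-1.08, 4.22], [0.17, 2.65], [-2.57, 2.57]. Speed limits (rad/s): [2.79, 2.79, 3.14, 3.14, 3.14, 3.14].

## Interface

Orientations are given as a 3x3 rotation matrix whose columns are the frame's x, y, z axes.
In Python, from rig import bot, cams gives the robot as it stands.
- The arm moves only by the tool arm_command, never from a script. Its argument "rows" is a list that holds one entry, the list of rows, each a list of 5 numbers: the shift along the tool's x, y, z in cm, then the turn about the tool's z in rad, then the finger opening in cm, from 0 to 8.54. In form: [[[dx, dy, dz, turn, hand], ...]]. A call has 1 to 5 rows; each row shifts and turns the commanded pose from where the row before left it, along the tool's axes as they then stand; what a row does not reach is not made up. A row lasts 1/8 s, in which the tool goes at most 62.5 mm and 10.7 degrees, less where a joint would pass 70% of its speed; a pose out of reach is approached as far as the arm can. A call with a gripper value outside its range is refused whole. The fingers move at their own pace and stop on an object; the grip force is fixed at half the most. Time passes only in rows, so rows that do not move let the fingers close. It gives the time, the measured TCP pose, the force, the opening and the grip force at its end, in the units of the state.
- bot.read_state(): the state, without advancing time (a new reading comes with each control period).
- cams.camera(name): name is "side" or "top"; returns a dict with "color" (420x560x3 uint8, red, green, blue), "camera_matrix" (3x3 intrinsics, pixels), "rvec" (rotation vector, rad) and "tvec" (3), from world to camera coordinates, as OpenCV has them. Camera axes: x right, y down, z forward; pixel columns grow to the right and rows downward; lengths in m; the calibration is good to about 2 mm. A picture is of the moment at which its call begins. There is no depth.
- bot.close_job(): hands the job in; it is judged then, once.
The state is a dict: "time_s": time; "joint_positions": joint angles; "qd": joint speeds; "effort": joint torques, N m; "tool_pos": TCP position; "eef_rot": TCP orientation; "wrist_force": force on the tool from outside, world axes, zero at the start; "wrist_torque": the same for the moment, N m; "width": finger opening in m; "grip_force": force on a finger pad.
Only numpy, scipy, OpenCV 4.12 (cv2) and the standard library are available. Lean on these libraries where they do the work, as an engineer would, in place of code of your own. Each camera call takes 0.05 s, during which the arm holds its last target. There are 200 camera calls.

## Working session

There is one attempt and no reset: what is moved stays moved. The work goes in short steps, Python scripts to look and compute and a tool call to move; the robot and the scene stay as the last step left them, time stands still between calls to the robot, and variables do not carry over. Pictures are saved under pics/ and viewed, at most 10 in all, crops included, and the job is handed in when it is done.

Besides the shell and the picture viewer there is one more tool, called after ">>>" by a JSON object that holds its "op" and its "data". arm_command: Moves the arm, as the interface text tells. Its arguments: {"type":"object","properties":{"rows":{"type":"array","items":{"type":"array","items":{"type":"array","items":{"type":"number"}}}}},"required":["rows"]}

```bash
mkdir -p pics; ls
cat > h.py <<'E'
import numpy as np, cv2
from rig import bot, cams
E
python3 - <<'E'
from h import *
import pickle
d={n:cams.camera(n) for n in("side","top")}
pickle.dump(d,open("c0.pkl","wb"))
for n in d:
    cv2.imwrite(f"pics/{n}0.png",cv2.resize(d[n]["color"][:,:,::-1],(800,600),interpolation=cv2.INTER_CUBIC)); 
    R=cv2.Rodrigues(d[n]["rvec"])[0]; print(n,d[n]["camera_matrix"].tolist(),(-R.T@np.ravel(d[n]["tvec"])).round(3),R.round(2).tolist())
s=bot.read_state(); print(s["time_s"],s["tool_pos"],np.round(s["eef_rot"],3).tolist(),s["width"])
E
```

```text
pics
side [[416.75274824111676, 0.0, 272.60093679905583], [0.0, 416.75274824111676, 216.7895990125248], [0.0, 0.0, 1.0]] [0.41  0.613 0.779] [[-0.96, -0.29, 0.02], [-0.22, 0.7, -0.68], [0.18, -0.65, -0.74]]
top [[438.2195783112104, 0.0, 277.73347742956327], [0.0, 438.2195783112104, 205.64080456105012], [0.0, 0.0, 1.0]] [ 0.394 -0.017  1.225] [[0.03, -1.0, -0.01], [-0.98, -0.02, -0.18], [0.18, 0.01, -0.98]]
0.1 [0.17166926 0.52200532 0.21363046] [[-0.95, 0.312, -0.001], [0.312, 0.95, -0.002], [0.0, -0.002, -1.0]] 0.08545857215424389
```

View pics/side0.png

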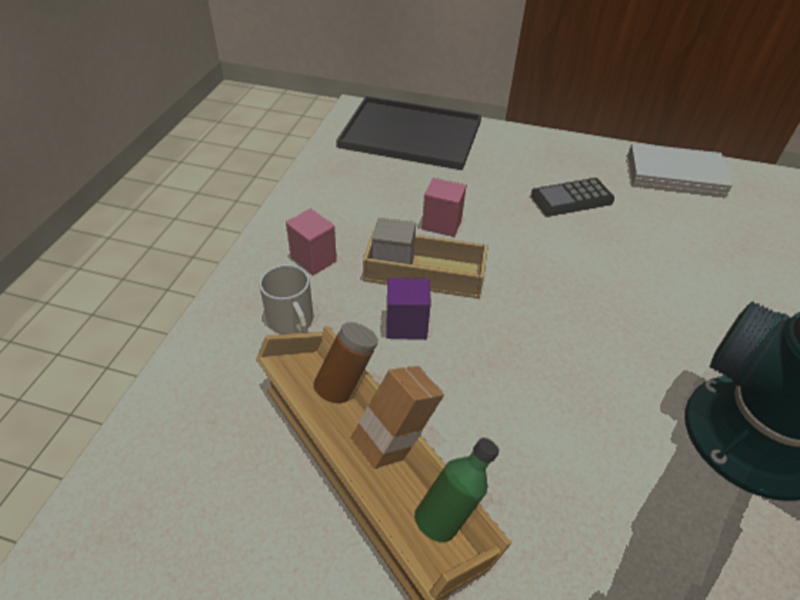

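View pics/top0.png

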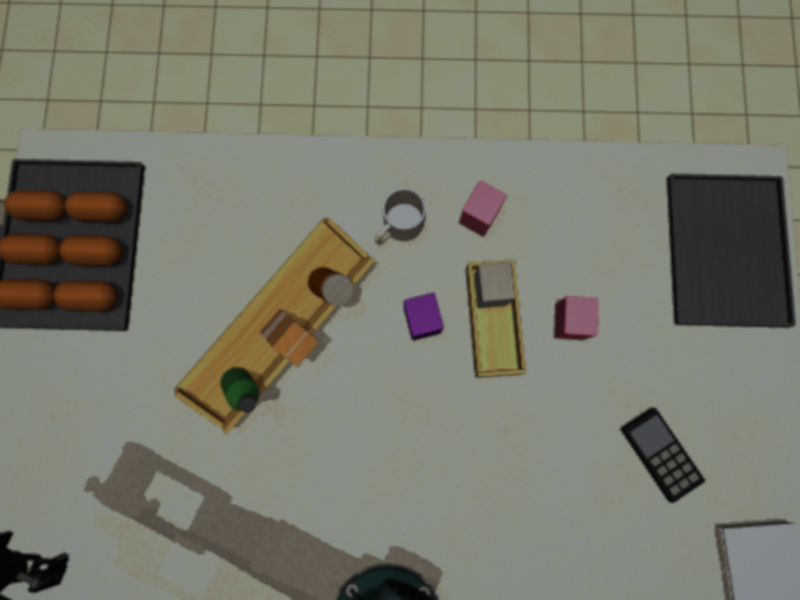

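The grey tin in the box (side 395,240; top 495,285) is the one meant. The two pink blocks (side 312,240 and 443,207) and the purple one (side 408,308) are look-alikes standing outside the box. The rack, from left to right in the side view, holds the amber jar, the carton and the green bottle. I'll enlarge to confirm and measure.

Run:
```python
from h import *
import pickle
d=pickle.load(open("c0.pkl","rb"))
def crop(n,x0,y0,w,h,k):
    im=d[n]["color"][y0:y0+h,x0:x0+w,::-1]
    im=cv2.resize(im,None,fx=k,fy=k,interpolation=cv2.INTER_CUBIC)
    for x in range(x0,x0+w,20):
        X=int((x-x0+.5)*k); cv2.line(im,(X,0),(X,6),(0,0,255),1); cv2.putText(im,str(x),(X,16),0,.35,(0,0,255),1)
    for y in range(y0,y0+h,20):
        Y=int((y-y0+.5)*k); cv2.line(im,(0,Y),(6,Y),(0,0,255),1); cv2.putText(im,str(y),(8,Y+4),0,.35,(0,0,255),1)
    cv2.imwrite(f"pics/{n}_crop.png",im)
crop("top",120,145,260,165,3)
crop("side",180,145,180,185,3.2)
```

```text
(no output)
```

View pics/top_crop.png

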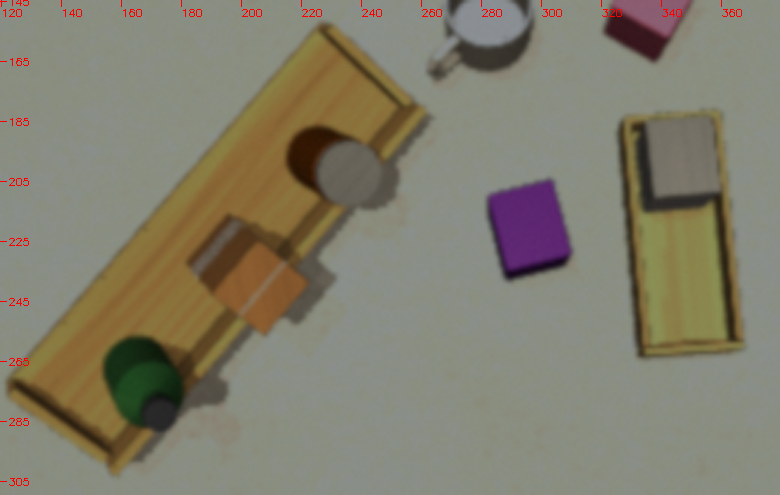

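View pics/side_crop.png

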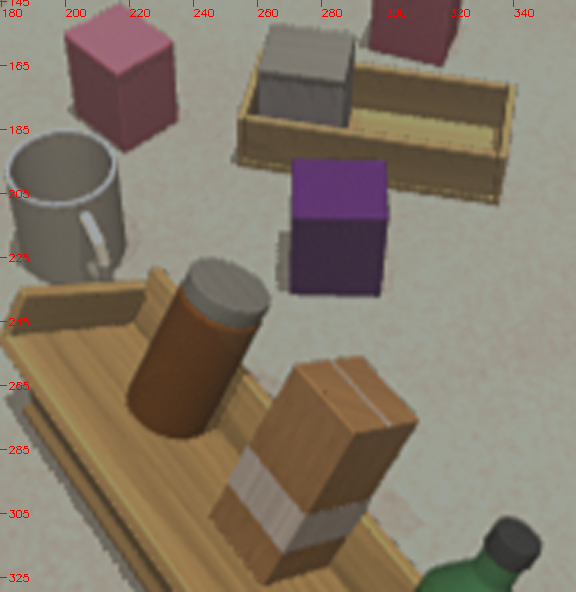

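The crops confirm it. The grey tin stands at the box's +x end, the jar's lid is at top crop (350,174), the carton's top is around (260,288), and the purple and pink blocks are separate. Now I'll triangulate.

Run:
```python
from h import *
import pickle
d=pickle.load(open("c0.pkl","rb"))
def P(n):
    c=d[n]; return np.c_[cv2.Rodrigues(c["rvec"])[0],np.ravel(c["tvec"])]
def und(n,p,k,o):
    K=d[n]["camera_matrix"]; u=np.array(p,float)/k-.5+o
    return ((u-[K[0,2],K[1,2]])/K[0,0]).T
def tri(t,s):
    a,b=und("top",t,3,[120,145]),und("side",s,3.2,[180,145])
    X=cv2.triangulatePoints(P("top"),P("side"),a,b); X=(X[:3]/X[3]).T
    r=[np.abs((lambda q:q[:,:2]/q[:,2:])((P(n)@np.c_[X,np.ones(len(X))].T).T)-m.T).max(1)*420 for n,m in(("top",a),("side",b))]
    return X,np.max(r,0)
def onz(n,p,k,o,z):
    m=und(n,p,k,o); M=P(n); R,t=M[:,:3],M[:,3]; C=-R.T@t; D=(R.T@np.vstack([m,np.ones(m.shape[1])])).T
    return C+D*((z-C[2])/D[:,2])[:,None]
for nm,t,s in [("jar lid",[(350,174)],[(231,288)]),
 ("carton TRBL",[(262,240),(307,284),(265,335),(215,290)],[(295,366),(365,357),(417,421),(355,433)]),
 ("box ++ -- -+",[(619,116),(743,348),(641,355)],[(243,116),(515,85),(502,160)]),
 ("tin ++ +- -- -+",[(643,121),(713,116),(720,190),(650,198)],[(260,75),(268,28),(355,35),(350,80)])]:
    X,r=tri(t,s); print(nm); print((X*1000).round(1).tolist(),"mean",(X.mean(0)*1000).round(1),"res px",r.round(1))
print("box rim top",(1000*onz("top",[(619,116),(720,110),(743,348),(641,355)],3,[120,145],.055)).round(0).tolist())
print("box rim side",(1000*onz("side",[(243,116),(515,85),(502,160)],3.2,[180,145],.055)).round(0).tolist())
print("tin top",(1000*onz("top",[(643,121),(713,116),(720,190),(650,198)],3,[120,145],.097)).round(0).tolist())
print("rack top far edge z~.107, near lip z~.07",(1000*onz("top",[(323,24),(10,382)],3,[120,145],.107)).round(0).tolist(),(1000*onz("top",[(428,108),(118,470)],3,[120,145],.07)).round(0).tolist())
```

```text
jar lid
[[594.9, 101.2, 135.7]] mean [594.9 101.2 135.7] res px [0.4]
carton TRBL
[[533.3, 167.6, 163.2], [500.1, 132.3, 140.5], [458.8, 165.5, 136.8], [489.8, 203.0, 165.1]] mean [495.5 167.1 151.4] res px [0.4 0.7 0.  1.3]
box ++ -- -+
[[666.8, -133.1, 58.8], [463.6, -244.8, 51.4], [456.3, -154.6, 50.4]] mean [ 528.9 -177.5   53.5] res px [1.1 0.1 0.5]
tin ++ +- -- -+
[[657.0, -151.2, 88.9], [667.0, -213.5, 84.8], [596.8, -218.2, 92.0], [585.9, -156.4, 98.3]] mean [ 626.7 -184.8   91. ] res px [0.6 0.5 0.4 0.8]
box rim top [[671.0, -133.0, 55.0], [679.0, -225.0, 55.0], [463.0, -244.0, 55.0], [455.0, -154.0, 55.0]]
box rim side [[665.0, -137.0, 55.0], [463.0, -241.0, 55.0], [457.0, -150.0, 55.0]]
tin top [[657.0, -150.0, 97.0], [663.0, -212.0, 97.0], [597.0, -217.0, 97.0], [588.0, -156.0, 97.0]]
rack top far edge z~.107, near lip z~.07 [[735.0, 134.0, 107.0], [416.0, 384.0, 107.0]] [[670.0, 41.0, 70.0], [344.0, 297.0, 70.0]]
```

>>> {"op": "arm_command", "data": {"rows": [[[0,0,-4,0,8.5],[-4.5,-2.1,0,0,8.5],[-4.5,-2.1,0,0,8.5],[-4.5,-2.1,0,0,8.5],[-4.5,-2.1,0,0,8.5]]]}}

```text
time_s: 0.72
tool_pos: [0.3173, 0.3851, 0.2542]
eef_rot: [[-0.95, 0.312, -0.001], [0.312, 0.95, -0.0], [0.0, -0.001, -1.0]]
wrist_force: [0.2, 0.8, -0.4]
width: 0.0849
grip_force: 0.0
```

>>> {"op": "arm_command", "data": {"rows": [[[-4.5,-2.1,0,0,8.5],[-4.5,-2.1,0,0,8.5],[-4.5,-2.1,0,0,8.5],[-4.5,-2.1,0,0,8.5],[-4.5,-2.1,0,0,8.5]]]}}

```text
time_s: 1.35
tool_pos: [0.4983, 0.2151, 0.2541]
eef_rot: [[-0.95, 0.313, -0.001], [0.313, 0.95, 0.0], [0.001, -0.0, -1.0]]
wrist_force: [0.5, 1.3, -1.3]
width: 0.085
grip_force: 0.0
```

>>> {"op": "arm_command", "data": {"rows": [[[-4.5,-2.1,0,0,8.5],[-4.4,-2.1,0,0,8.5],[0,0,0,0.17,8.5],[0,0,0,0.17,8.5],[0,0,0,0.17,8.5]]]}}

```text
time_s: 1.98
tool_pos: [0.5689, 0.1483, 0.2538]
eef_rot: [[-0.672, 0.741, -0.002], [0.741, 0.672, -0.0], [0.001, -0.001, -1.0]]
wrist_force: [0.3, 0.6, -0.3]
width: 0.0851
grip_force: 0.0
```

>>> {"op": "arm_command", "data": {"rows": [[[0,0,0,0.17,8.5],[0,0,0,0.17,8.5],[0,0,0,0.17,8.5],[0,0,0,0.17,8.5],[0,0,0,0.17,8.5]]]}}

```text
time_s: 2.6
tool_pos: [0.5687, 0.1486, 0.2539]
eef_rot: [[0.112, 0.994, -0.001], [0.994, -0.112, -0.0], [-0.0, -0.001, -1.0]]
wrist_force: [-0.1, 0.3, -0.1]
width: 0.0854
grip_force: 0.0
```

>>> {"op": "arm_command", "data": {"rows": [[[0,0,0,0.17,8.5],[0,0,0,0.17,8.5],[0,0,0,0.17,8.5],[0,0,0,0.048,8.5],[0,0,0,0,8.5]]]}}

```text
time_s: 3.22
tool_pos: [0.5687, 0.1486, 0.254]
eef_rot: [[0.617, 0.787, -0.001], [0.787, -0.617, -0.0], [-0.001, -0.001, -1.0]]
wrist_force: [0.1, 0.1, -0.2]
width: 0.0846
grip_force: 0.0
```

```bash
cat >> h.py <<'E'
def go(x,y,z,yaw=None):
    "remaining move in tool axes (cm) and turn to a world target (m) / tool-y angle (deg)"
    s=bot.read_state(); R=np.array(s["eef_rot"]); e=np.array([x,y,z])-s["tool_pos"]
    a=np.degrees(np.arctan2(R[1,1],R[0,1]))
    print("t",round(s["time_s"],2),"pos",np.round(s["tool_pos"],4),"yaw",a.round(1),"F",np.round(s["wrist_force"],1),"w",round(s["width"],4),"grip",np.round(s["grip_force"],1))
    print("shift cm",(R.T@e*100).round(2),"turn",None if yaw is None else round(-np.radians((yaw-a+180)%360-180),3))
E
python3 -c "
from h import *
go(.606,.115,.107,-38.1); print(np.round(bot.read_state()['joint_positions'],2))
c=cams.camera('side')['color'][120:340,140:440,::-1]
cv2.imwrite('pics/s1.png',cv2.resize(c,None,fx=2.5,fy=2.5,interpolation=cv2.INTER_CUBIC))"
```

```text
t 3.23 pos [0.5687 0.1486 0.254 ] yaw -38.1 F [ 0.1  0.1 -0.2] w 0.0846 grip 0.0
shift cm [-0.34  5.02 14.7 ] turn 0.001
[0.16 0.17 1.2  0.   1.77 0.82]
```

View pics/s1.png

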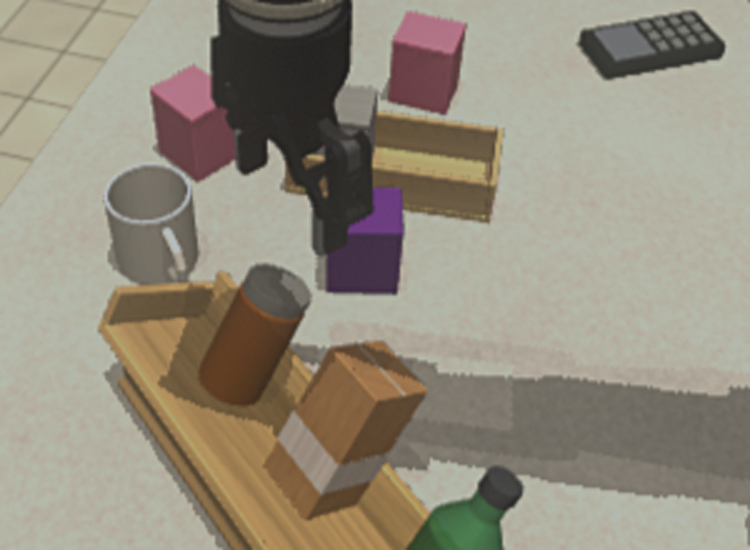

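The gripper stands above and between the jar and the box, with its jaws aligned to the rack. The jar is untouched at crop (255,335).

>>> {"op": "arm_command", "data": {"rows": [[[-0.3,5.0,0,0,8.5],[0,0,3.5,0,8.5],[0,0,3.5,0,8.5],[0,0,2.5,0,8.5],[0,0,1,0,8.5]]]}}

```text
time_s: 3.9
tool_pos: [0.6053, 0.1153, 0.1472]
eef_rot: [[0.617, 0.787, -0.004], [0.787, -0.617, -0.0], [-0.003, -0.003, -1.0]]
wrist_force: [-0.5, 0.3, -0.3]
width: 0.0854
grip_force: 0.0
```

>>> {"op": "arm_command", "data": {"rows": [[[0,0,1,0,8.5],[0,0,1,0,8.5],[0,0,1,0,8.5],[0,0,1,0,8.5],[0,0,0,0,8.5]]]}}

```text
time_s: 4.53
tool_pos: [0.6057, 0.1154, 0.1084]
eef_rot: [[0.617, 0.787, -0.002], [0.787, -0.617, -0.0], [-0.002, -0.002, -1.0]]
wrist_force: [-1.0, 0.2, -0.6]
width: 0.0847
grip_force: 0.0
```

>>> {"op": "arm_command", "data": {"rows": [[[0,0,0,0,6.8],[0,0,0,0,6.0],[0,0,0,0,5.0],[0,0,0,0,5.0],[0,0,0,0,5.0]]]}}

```text
time_s: 5.15
tool_pos: [0.6067, 0.1156, 0.1111]
eef_rot: [[0.617, 0.787, 0.001], [0.787, -0.617, 0.0], [0.001, 0.001, -1.0]]
wrist_force: [-1.7, 0.3, 4.7]
width: 0.0512
grip_force: 54.7
```

The grip reads 51 mm where 58 was expected, so I'll look before lifting.

```bash
python3 -c "
from h import *
a=cams.camera('side')['color'][150:290,190:330,::-1];b=cams.camera('top')['color'][140:280,170:310,::-1]
cv2.imwrite('pics/s2.png',cv2.resize(np.hstack([a,b]),None,fx=2.8,fy=2.8,interpolation=cv2.INTER_CUBIC))
go(.606,.115,.107)"
```

```text
t 5.25 pos [0.6067 0.1156 0.1111] yaw -38.1 F [-2.   0.7  6. ] w 0.0507 grip 54.7
shift cm [-0.09 -0.02  0.41] turn None
```

View pics/s2.png

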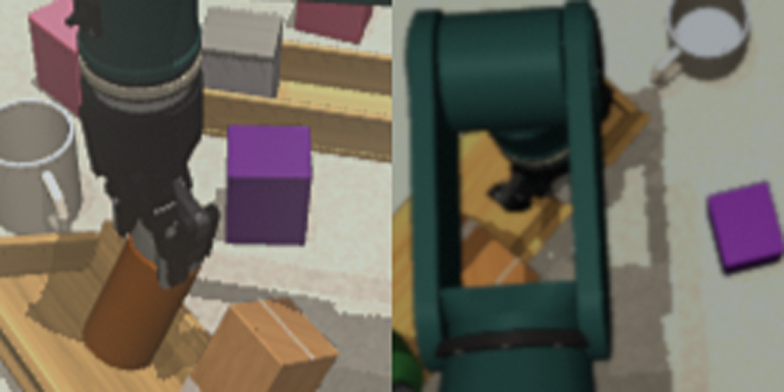

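```bash
python3 -c "
from h import *
import pickle
c=pickle.load(open('c0.pkl','rb'))['side']
X=np.array([[.595,.101,.1357],[.628,.1435,.0422],[.6067,.1156,.1111],[.6067,.1156,.0921]])
u=cv2.projectPoints(X,c['rvec'],c['tvec'],c['camera_matrix'],None)[0][:,0]
print('crop1',((u-[180,145]+.5)*3.2).round(0).tolist()); print('s2',((u-[190,150]+.5)*2.8).round(0).tolist())"
```

```text
crop1 [[230.0, 287.0], [165.0, 413.0], [206.0, 325.0], [207.0, 343.0]]
s2 [[173.0, 237.0], [116.0, 348.0], [152.0, 270.0], [153.0, 286.0]]
```

The projection puts the TCP on the jar's axis, about 76 mm up from its base, so the grasp is good. Lifting gently, with a slight drift up-slope.

>>> {"op": "arm_command", "data": {"rows": [[[0,0,-0.5,0,5.0],[0,0,-1,0,5.0],[0,0,-1.5,0,5.0],[0,0,-2,0,5.0],[0,0,-2,0,5.0]]]}}

```text
time_s: 5.88
tool_pos: [0.6066, 0.1154, 0.1811]
eef_rot: [[0.617, 0.787, 0.001], [0.787, -0.617, 0.0], [0.0, 0.0, -1.0]]
wrist_force: [0.7, 0.3, -2.8]
width: 0.0512
grip_force: 53.9
```

```bash
python3 -c "
from h import *
a=cams.camera('side')['color'][130:300,180:350,::-1]
cv2.imwrite('pics/s3.png',cv2.resize(a,None,fx=3,fy=3,interpolation=cv2.INTER_CUBIC))
go(.42,-.0,.20)"
```

```text
t 5.92 pos [0.6082 0.1156 0.185 ] yaw -38.1 F [ 0.9 -0.3  0.3] w 0.0511 grip 53.9
shift cm [-20.7   -7.67  -1.64] turn None
```

View pics/s3.png

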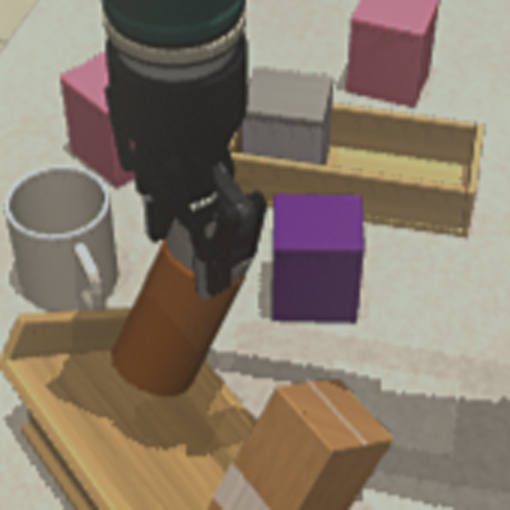

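The jar is lifted and still tilts 30° in the grip, with its base at (150,370). I'll take it to free table and stand it up there by pivoting it in the grip.

>>> {"op": "arm_command", "data": {"rows": [[[-4.1,-1.5,-1.5,0,5.0],[-4.1,-1.5,0,0,5.0],[-4.1,-1.5,0,0,5.0],[-4.1,-1.5,0,0,5.0],[-4.1,-1.5,0,0,5.0]]]}}

```text
time_s: 6.55
tool_pos: [0.4198, -0.0003, 0.1952]
eef_rot: [[0.617, 0.787, 0.001], [0.787, -0.617, -0.0], [0.0, 0.001, -1.0]]
wrist_force: [-0.3, -0.8, -3.1]
width: 0.0509
grip_force: 54.2
```

>>> {"op": "arm_command", "data": {"rows": [[[0,0,4,0,5.0],[0,0,4,0,5.0],[0,0,2,0,5.0],[0,0,0,0,5.0]]]}}

```text
time_s: 7.05
tool_pos: [0.4194, 0.0006, 0.0932]
eef_rot: [[0.617, 0.787, -0.004], [0.787, -0.617, 0.001], [-0.002, -0.003, -1.0]]
wrist_force: [-0.2, 0.0, -2.3]
width: 0.0513
grip_force: 53.5
```

>>> {"op": "arm_command", "data": {"rows": [[[0,0,0.5,0,5.0],[0,0,0.5,0,5.0],[0,0,0,0,5.0]]]}}

```text
time_s: 7.42
tool_pos: [0.4211, 0.0004, 0.0849]
eef_rot: [[0.617, 0.787, 0.0], [0.787, -0.617, 0.0], [0.0, 0.0, -1.0]]
wrist_force: [-0.6, -0.4, -3.2]
width: 0.0508
grip_force: 53.7
```

>>> {"op": "arm_command", "data": {"rows": [[[0,0,0.3,0,5.0],[0,0,0,0,5.0]]]}}

```text
time_s: 7.68
tool_pos: [0.4208, 0.0005, 0.0816]
eef_rot: [[0.617, 0.787, -0.0], [0.787, -0.617, 0.0], [-0.0, -0.0, -1.0]]
wrist_force: [0.4, -0.4, -2.8]
width: 0.0516
grip_force: 53.7
```

>>> {"op": "arm_command", "data": {"rows": [[[0,0,0.3,0,5.0],[0,0,0,0,5.0]]]}}

```text
time_s: 7.92
tool_pos: [0.4207, 0.0005, 0.0784]
eef_rot: [[0.617, 0.787, -0.001], [0.787, -0.617, 0.0], [-0.0, -0.001, -1.0]]
wrist_force: [-0.0, -0.6, -2.4]
width: 0.051
grip_force: 53.7
```

>>> {"op": "arm_command", "data": {"rows": [[[0,0,0.3,0,5.0],[0,0,0,0,5.0]]]}}

```text
time_s: 8.18
tool_pos: [0.4215, 0.0005, 0.0774]
eef_rot: [[0.617, 0.787, 0.001], [0.787, -0.617, 0.0], [0.001, 0.001, -1.0]]
wrist_force: [-2.4, 0.4, 5.3]
width: 0.0505
grip_force: 55.2
```

>>> {"op": "arm_command", "data": {"rows": [[[0.2,0,0.2,0,5.0],[0.4,0,0.1,0,5.0],[0.4,0,0,0,5.0],[0,0,0,0,5.0]]]}}

```text
time_s: 8.68
tool_pos: [0.4287, 0.0087, 0.078]
eef_rot: [[0.617, 0.787, 0.004], [0.787, -0.617, 0.0], [0.003, 0.003, -1.0]]
wrist_force: [-7.5, 2.4, 20.8]
width: 0.0512
grip_force: 56.1
```

>>> {"op": "arm_command", "data": {"rows": [[[0.4,0,0,0,5.0],[0.4,0,0,0,5.0],[0,0,0,0,5.0]]]}}

```text
time_s: 9.05
tool_pos: [0.4347, 0.015, 0.0778]
eef_rot: [[0.617, 0.787, 0.007], [0.787, -0.617, 0.0], [0.005, 0.005, -1.0]]
wrist_force: [-3.5, 2.7, 17.4]
width: 0.0509
grip_force: 45.8
```

```bash
python3 -c "
from h import *
a=cams.camera('side')['color'][110:280,240:480,::-1]
cv2.imwrite('pics/s4.png',cv2.resize(a,None,fx=3,fy=3,interpolation=cv2.INTER_CUBIC))
go(.42,-.0,.08)"
```

```text
t 9.1 pos [0.4347 0.0149 0.0779] yaw -38.1 F [-3.6  1.8 17.4] w 0.0511 grip 45.8
shift cm [-2.08 -0.24 -0.22] turn None
```

View pics/s4.png

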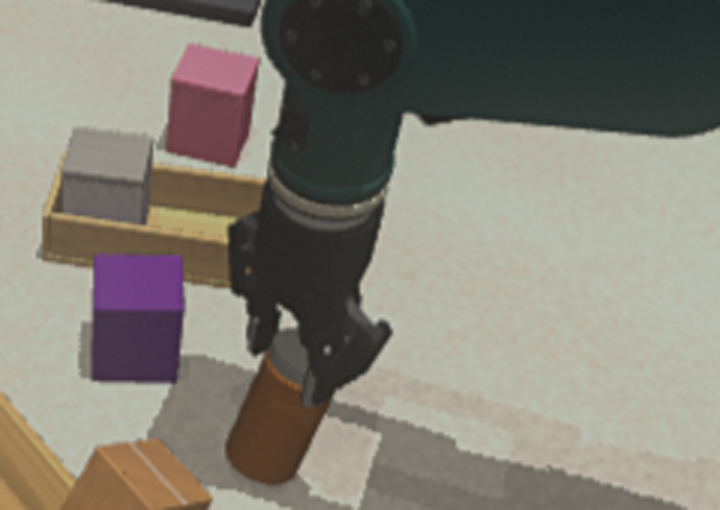

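```bash
python3 -c "
from h import *
import pickle
c=pickle.load(open('c0.pkl','rb'))['side']
T=np.array([.4347,.0149,.0779]);l=np.array([-.617,-.787,0])
for th in(0,10,20,30):
    t=np.radians(th);a=l*np.sin(t)+np.array([0,0,np.cos(t)])
    u=cv2.projectPoints(np.array([T-a*.073,T,T+a*.035]),c['rvec'],c['tvec'],c['camera_matrix'],None)[0][:,0]
    print(th,((u-[240,110]+.5)*3).round(0).tolist())"
```

```text
0 [[271.0, 450.0], [283.0, 390.0], [290.0, 358.0]]
10 [[259.0, 457.0], [283.0, 390.0], [296.0, 355.0]]
20 [[247.0, 462.0], [283.0, 390.0], [302.0, 353.0]]
30 [[236.0, 465.0], [283.0, 390.0], [307.0, 352.0]]
```

The jar is pivoting upright. Its base centre is at about (264,457), which is roughly 10° of tilt left. Continuing the arc.

>>> {"op": "arm_command", "data": {"rows": [[[0.4,0,0.1,0,5.0],[0.4,0,0.2,0,5.0],[0.4,0,0.2,0,5.0],[0,0,0,0,5.0]]]}}

```text
time_s: 9.6
tool_pos: [0.4458, 0.0254, 0.0753]
eef_rot: [[0.617, 0.787, 0.016], [0.787, -0.617, 0.003], [0.012, 0.011, -1.0]]
wrist_force: [0.5, 4.9, 21.3]
width: 0.0503
grip_force: 30.0
```

>>> {"op": "arm_command", "data": {"rows": [[[0.4,0,0.1,0,5.0],[0.2,0,0.1,0,5.0],[0,0,0,0,5.0]]]}}

```text
time_s: 9.98
tool_pos: [0.45, 0.0306, 0.0737]
eef_rot: [[0.617, 0.787, 0.017], [0.787, -0.617, 0.004], [0.014, 0.011, -1.0]]
wrist_force: [1.0, 5.5, 21.2]
width: 0.0504
grip_force: 26.5
```

```bash
python3 -c "
from h import *
go(.42,-.0,.08)
import pickle
c=pickle.load(open('c0.pkl','rb'))['side']
T=bot.read_state()['tool_pos'];l=np.array([-.617,-.787,0])
for th in(0,10,20):
    t=np.radians(th);a=l*np.sin(t)+np.array([0,0,np.cos(t)])
    u=cv2.projectPoints(np.array([T-a*.073,T+a*.035]),c['rvec'],c['tvec'],c['camera_matrix'],None)[0][:,0]
    print(th,((u-[280,180]+.5)*5).round(0).tolist())
a=cams.camera('side')['color'][180:290,280:400,::-1]
cv2.imwrite('pics/s5.png',cv2.resize(a,None,fx=5,fy=5,interpolation=cv2.INTER_CUBIC))
"
```

```text
t 9.97 pos [0.45   0.0306 0.0737] yaw -38.1 F [ 1.   5.5 21.2] w 0.0504 grip 26.5
shift cm [-4.25 -0.46 -0.69] turn None
0 [[212.0, 424.0], [239.0, 272.0]]
10 [[191.0, 435.0], [250.0, 267.0]]
20 [[171.0, 444.0], [260.0, 263.0]]
```

View pics/s5.png

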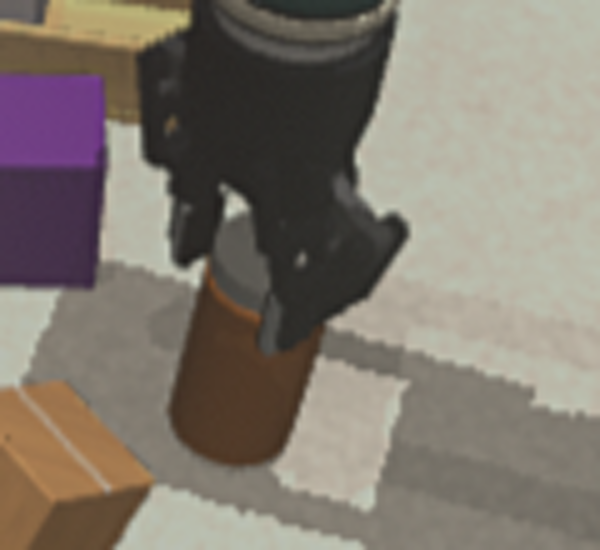

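Nearly upright now, with the base at (228,425). I'll ease off the press and open so it settles flat on the table, then regrip it upright.

>>> {"op": "arm_command", "data": {"rows": [[[0.3,0,-0.2,0,5.0],[0,0,-0.2,0,5.0],[0,0,0,0,5.4],[0,0,0,0,6.0],[0,0,0,0,6.4]]]}}

```text
time_s: 10.65
tool_pos: [0.4442, 0.031, 0.0688]
eef_rot: [[0.617, 0.787, -0.002], [0.787, -0.617, 0.0], [-0.001, -0.002, -1.0]]
wrist_force: [-0.7, -1.0, -0.2]
width: 0.0639
grip_force: 0.0
```

>>> {"op": "arm_command", "data": {"rows": [[[0,0,0,0,7.0],[0,0,0,0,8.5],[0,0,0,0,8.5]]]}}

```text
time_s: 11.02
tool_pos: [0.4449, 0.0311, 0.0695]
eef_rot: [[0.617, 0.787, -0.0], [0.787, -0.617, 0.0], [-0.0, -0.0, -1.0]]
wrist_force: [0.1, -0.8, 0.6]
width: 0.085
grip_force: 0.0
```

```bash
python3 -c "
from h import *
go(.42,-.0,.08)
import pickle
c=pickle.load(open('c0.pkl','rb'))['side']
T=bot.read_state()['tool_pos'].copy()
X=np.array([[T[0],T[1],0],[T[0],T[1],.108]])
print(((cv2.projectPoints(X,c['rvec'],c['tvec'],c['camera_matrix'],None)[0][:,0]-[280,180]+.5)*5).round(0).tolist())
a=cams.camera('side')['color'][180:290,280:400,::-1]
cv2.imwrite('pics/s6.png',cv2.resize(a,None,fx=5,fy=5,interpolation=cv2.INTER_CUBIC))
"
```

```text
t 11.03 pos [0.4449 0.0311 0.0695] yaw -38.1 F [ 0.1 -0.8  0.6] w 0.085 grip 0.0
shift cm [-3.98 -0.04 -1.05] turn None
[[223.0, 429.0], [250.0, 277.0]]
```

View pics/s6.png

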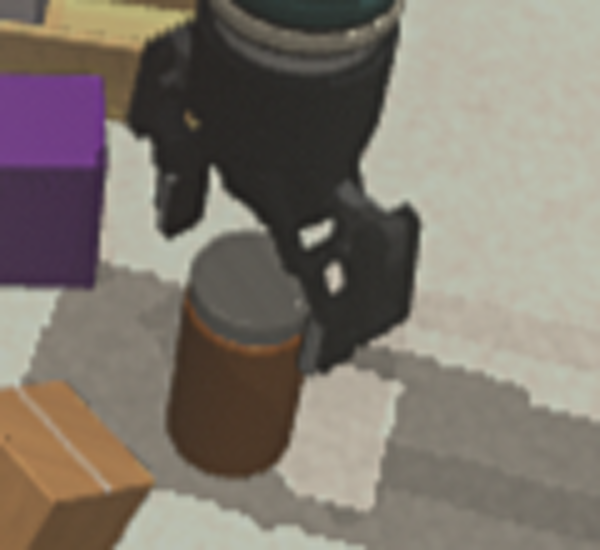

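The jar now stands flat and upright on the table, lid centre at about (250,282). Regripping higher, at about 76 mm, then lifting and turning to the box's yaw.

>>> {"op": "arm_command", "data": {"rows": [[[0,0,-0.7,0,8.5],[0,0,0,0,6.8],[0,0,0,0,5.8],[0,0,0,0,4.8],[0,0,0,0,4.8]]]}}

```text
time_s: 11.7
tool_pos: [0.4454, 0.0312, 0.0775]
eef_rot: [[0.617, 0.787, 0.001], [0.787, -0.617, 0.0], [0.001, 0.001, -1.0]]
wrist_force: [-1.4, 0.6, 5.2]
width: 0.0533
grip_force: 63.7
```

>>> {"op": "arm_command", "data": {"rows": [[[0,0,0,0,4.8],[0,0,0,0,4.8]]]}}

```text
time_s: 11.95
tool_pos: [0.4455, 0.0312, 0.0775]
eef_rot: [[0.617, 0.787, 0.001], [0.787, -0.617, 0.0], [0.001, 0.001, -1.0]]
wrist_force: [-0.9, -0.9, 4.8]
width: 0.0535
grip_force: 63.7
```

>>> {"op": "arm_command", "data": {"rows": [[[0,0,-1,0,4.8],[0,0,-3,0,4.8],[0,0,-4,0,4.8],[0,0,-4,0.12,4.8],[0,0,0,0.16,4.8]]]}}

```text
time_s: 12.58
tool_pos: [0.4468, 0.031, 0.2004]
eef_rot: [[0.813, 0.582, 0.007], [0.582, -0.813, -0.0], [0.005, 0.004, -1.0]]
wrist_force: [1.0, -0.1, -3.7]
width: 0.0532
grip_force: 64.1
```

>>> {"op": "arm_command", "data": {"rows": [[[0,0,0,0.16,4.8],[0,0,0,0.16,4.8],[0,0,0,0.16,4.8],[0,0,0,0.06,4.8],[0,0,0,0,4.8]]]}}

```text
time_s: 13.2
tool_pos: [0.4444, 0.0311, 0.1958]
eef_rot: [[0.996, 0.086, -0.002], [0.086, -0.996, 0.0], [-0.002, -0.0, -1.0]]
wrist_force: [0.7, 0.0, -1.9]
width: 0.0535
grip_force: 64.0
```

```bash
python3 -c "
from h import *
go(.554,-.189,.195,-85)"
```

```text
t 13.2 pos [0.4444 0.0311 0.1958] yaw -85.0 F [ 0.7  0.  -1.9] w 0.0535 grip 64.0
shift cm [ 9.02 22.87  0.06] turn -0.001
```

>>> {"op": "arm_command", "data": {"rows": [[[2.0,5.0,0,0,4.8],[2.0,5.0,0,0,4.8],[2.0,5.0,0,0,4.8],[2.0,5.0,0,0,4.8],[1.0,2.9,0,0,4.8]]]}}

```text
time_s: 13.82
tool_pos: [0.5546, -0.1918, 0.1954]
eef_rot: [[0.996, 0.085, -0.002], [0.085, -0.996, 0.0], [-0.002, -0.001, -1.0]]
wrist_force: [-0.3, -0.1, -3.0]
width: 0.053
grip_force: 64.4
```

>>> {"op": "arm_command", "data": {"rows": [[[0,0,0,0,4.8],[0,0,2.5,0,4.8],[0,0,2.5,0,4.8],[0,0,0,0,4.8]]]}}

```text
time_s: 14.32
tool_pos: [0.5521, -0.1875, 0.1435]
eef_rot: [[0.996, 0.087, -0.007], [0.087, -0.996, 0.003], [-0.006, -0.004, -1.0]]
wrist_force: [-0.7, 1.3, -3.0]
width: 0.0533
grip_force: 64.5
```

```bash
python3 -c "
from h import *
go(.554,-.189,.084,-85)
# coloured-blob check: jar brown lower part in side view
c=cams.camera('side'); np.save('sj.npy',c['color'])
T=bot.read_state()['tool_pos']
for dz in(-.0765,-.03):
  u=cv2.projectPoints(T+[0,0,dz],c['rvec'],c['tvec'],c['camera_matrix'],None)[0].ravel(); v=int(u[1])
  h=cv2.cvtColor(c['color'],cv2.COLOR_RGB2HSV)[v,int(u[0])-35:int(u[0])+35]
  print(u.round(1)); print(c['color'][v,int(u[0])-26:int(u[0])+27:2].tolist())
"
```

```text
t 14.32 pos [ 0.5521 -0.1875  0.1435] yaw -85.0 F [-0.7  1.3 -3. ] w 0.0533 grip 64.5
shift cm [0.21 0.19 5.95] turn 0.0
[303.  172.7]
[[88, 83, 80], [85, 81, 77], [85, 80, 77], [83, 79, 75], [85, 81, 77], [79, 76, 72], [66, 64, 61], [87, 74, 58], [90, 76, 55], [67, 53, 41], [60, 47, 37], [63, 47, 38], [64, 48, 37], [65, 48, 38], [66, 49, 38], [68, 50, 38], [66, 49, 36], [67, 49, 36], [66, 50, 38], [65, 49, 38], [63, 50, 39], [91, 76, 57], [89, 74, 56], [86, 73, 55], [87, 73, 55], [86, 72, 54], [83, 70, 54]]
[304.3 158.6]
[[93, 89, 84], [93, 90, 83], [92, 90, 83], [92, 89, 83], [92, 89, 84], [92, 89, 82], [79, 78, 71], [124, 120, 110], [116, 111, 102], [56, 43, 35], [62, 48, 38], [64, 48, 39], [66, 50, 39], [66, 48, 38], [68, 51, 39], [68, 51, 39], [68, 51, 40], [69, 51, 40], [68, 51, 38], [67, 51, 40], [78, 54, 47], [87, 59, 61], [162, 157, 144], [162, 166, 153], [162, 164, 151], [163, 167, 153], [162, 165, 152]]
```

By image code, the jar hangs upright about 5 mm to the -x side of the TCP, with roughly 13 mm of gap to the tin. Lowering it.

>>> {"op": "arm_command", "data": {"rows": [[[0.2,0.1,2,0,4.8],[0,0,2,0,4.8],[0,0,1,0,4.8],[0,0,0,0,4.8]]]}}

```text
time_s: 14.88
tool_pos: [0.5563, -0.1899, 0.0969]
eef_rot: [[0.996, 0.086, -0.0], [0.086, -0.996, 0.0], [-0.0, -0.0, -1.0]]
wrist_force: [-0.3, -0.4, -2.3]
width: 0.0532
grip_force: 64.5
```

>>> {"op": "arm_command", "data": {"rows": [[[0,0,0.4,0,4.8],[0,0,0.3,0,4.8],[0,0,0,0,4.8]]]}}

```text
time_s: 15.25
tool_pos: [0.5563, -0.1901, 0.0897]
eef_rot: [[0.996, 0.086, -0.0], [0.086, -0.996, 0.0], [-0.0, -0.0, -1.0]]
wrist_force: [-1.1, 0.1, -2.9]
width: 0.0537
grip_force: 64.5
```

```bash
python3 -c "
from h import *
go(.566,-.188,.084,-85)"
```

```text
t 15.25 pos [ 0.5563 -0.1901  0.0897] yaw -85.1 F [-1.1  0.1 -2.9] w 0.0537 grip 64.5
shift cm [ 0.98 -0.13  0.57] turn -0.001
```

>>> {"op": "arm_command", "data": {"rows": [[[0,0,0.3,0,4.8],[0,0,0,0,4.8]]]}}

```text
time_s: 15.5
tool_pos: [0.5562, -0.1901, 0.0864]
eef_rot: [[0.996, 0.086, -0.001], [0.086, -0.996, 0.0], [-0.001, -0.0, -1.0]]
wrist_force: [-0.5, 0.8, -3.1]
width: 0.0531
grip_force: 64.5
```

>>> {"op": "arm_command", "data": {"rows": [[[0,0,0.2,0,4.8],[0,0,0,0,4.8]]]}}

```text
time_s: 15.75
tool_pos: [0.5564, -0.1902, 0.0847]
eef_rot: [[0.996, 0.086, 0.0], [0.086, -0.996, 0.0], [0.0, -0.0, -1.0]]
wrist_force: [0.3, -0.4, -2.9]
width: 0.0533
grip_force: 64.7
```

>>> {"op": "arm_command", "data": {"rows": [[[0,0,0.1,0,4.8],[0,0,0,0,4.8]]]}}

```text
time_s: 16.0
tool_pos: [0.5567, -0.1902, 0.0846]
eef_rot: [[0.996, 0.086, 0.001], [0.086, -0.996, -0.0], [0.001, 0.0, -1.0]]
wrist_force: [-2.1, 1.6, 2.2]
width: 0.0534
grip_force: 64.9
```

On the box floor, at z 0.0846 as expected. Now I'll slide it gently towards the tin.

>>> {"op": "arm_command", "data": {"rows": [[[0.3,0,-0.1,0,4.8],[0.3,0,0,0,4.8],[0.3,0,0,0,4.8],[0.2,0,0,0,4.8],[0,0,0,0,4.8]]]}}

```text
time_s: 16.62
tool_pos: [0.5676, -0.1894, 0.0848]
eef_rot: [[0.996, 0.086, 0.0], [0.086, -0.996, -0.0], [0.0, 0.0, -1.0]]
wrist_force: [-2.0, 0.4, 3.1]
width: 0.053
grip_force: 65.3
```

>>> {"op": "arm_command", "data": {"rows": [[[0.2,0,0,0,4.8],[0.2,0,0,0,4.8],[0,0,0,0,4.8]]]}}

```text
time_s: 17.0
tool_pos: [0.5713, -0.1891, 0.0855]
eef_rot: [[0.996, 0.086, -0.0], [0.086, -0.996, -0.0], [-0.0, 0.0, -1.0]]
wrist_force: [-4.1, 0.3, 5.1]
width: 0.0532
grip_force: 65.4
```

```bash
python3 -c "
from h import *
go(.566,-.188,.084,-85)
c=cams.camera('side');T=bot.read_state()['tool_pos']
u=cv2.projectPoints(T+[0,0,-.023],c['rvec'],c['tvec'],c['camera_matrix'],None)[0].ravel(); v=int(round(u[1]))
for w in(v,v-4): print(u.round(1),w,c['color'][w,int(u[0])-26:int(u[0])+27,0].tolist())
"
```

```text
t 17.0 pos [ 0.5713 -0.1891  0.0855] yaw -85.1 F [-4.1  0.3  5.1] w 0.0532 grip 65.4
shift cm [-0.52 -0.15  0.15] turn -0.001
[296.1 173. ] 173 [90, 89, 90, 90, 90, 90, 89, 90, 88, 90, 94, 95, 90, 90, 92, 89, 73, 66, 57, 60, 62, 62, 64, 65, 64, 65, 65, 67, 67, 67, 68, 67, 68, 69, 69, 69, 67, 67, 66, 63, 87, 89, 89, 91, 87, 88, 91, 91, 90, 91, 91, 88, 88]
[296.1 173. ] 169 [71, 71, 72, 71, 72, 72, 74, 73, 73, 77, 86, 79, 78, 80, 81, 80, 66, 66, 58, 58, 63, 68, 68, 74, 77, 75, 74, 61, 73, 96, 91, 96, 104, 98, 91, 86, 75, 70, 64, 61, 78, 88, 104, 111, 114, 115, 121, 128, 140, 150, 154, 157, 156]
```

>>> {"op": "arm_command", "data": {"rows": [[[0,0,0,0,5.4],[0,0,0,0,6.0],[0,0,0,0,7.0],[0,0,0,0,8.5],[0,0,0,0,8.5]]]}}

```text
time_s: 17.68
tool_pos: [0.5714, -0.1888, 0.0845]
eef_rot: [[0.996, 0.086, 0.0], [0.086, -0.996, 0.0], [0.0, -0.0, -1.0]]
wrist_force: [-0.2, 0.1, 0.4]
width: 0.085
grip_force: 0.0
```

>>> {"op": "arm_command", "data": {"rows": [[[0,0,-1,0,8.5],[0,0,-3,0,8.5],[0,0,-5,0,8.5],[0,0,-5,0,8.5],[0,0,-1.5,0,8.5]]]}}

```text
time_s: 18.3
tool_pos: [0.5729, -0.1895, 0.2457]
eef_rot: [[0.996, 0.086, 0.009], [0.086, -0.996, -0.004], [0.008, 0.004, -1.0]]
wrist_force: [-0.5, -0.0, 0.4]
width: 0.0849
grip_force: 0.0
```

```bash
python3 -c "
from h import *
go(.508,.183,.240,-38.1)"
```

```text
t 18.3 pos [ 0.5729 -0.1895  0.2457] yaw -85.1 F [-0.5 -0.   0.4] w 0.0849 grip 0.0
shift cm [ -3.28 -37.67   0.38] turn -0.82
```

>>> {"op": "arm_command", "data": {"rows": [[[-0.5,-5.4,0,0,8.5],[-0.5,-5.4,0,0,8.5],[-0.5,-5.4,0,0,8.5],[-0.5,-5.4,0,0,8.5],[-0.5,-5.4,0,0,8.5]]]}}

```text
time_s: 18.92
tool_pos: [0.5224, 0.0796, 0.2391]
eef_rot: [[0.996, 0.085, -0.001], [0.085, -0.996, 0.0], [-0.001, -0.0, -1.0]]
wrist_force: [0.4, 0.0, 0.4]
width: 0.085
grip_force: 0.0
```

>>> {"op": "arm_command", "data": {"rows": [[[-0.5,-5.4,0,0,8.5],[-0.3,-5.2,0,-0.16,8.5],[0,0,0,-0.17,8.5],[0,0,0,-0.17,8.5],[0,0,0,-0.17,8.5]]]}}

```text
time_s: 19.55
tool_pos: [0.5057, 0.1832, 0.239]
eef_rot: [[0.723, 0.69, -0.001], [0.69, -0.723, -0.0], [-0.001, -0.001, -1.0]]
wrist_force: [0.3, 0.3, 0.6]
width: 0.0852
grip_force: 0.0
```

>>> {"op": "arm_command", "data": {"rows": [[[0,0,0,-0.15,8.5],[0,0,0,0,8.5]]]}}

```text
time_s: 19.8
tool_pos: [0.5059, 0.1829, 0.239]
eef_rot: [[0.618, 0.786, -0.001], [0.786, -0.618, -0.0], [-0.001, -0.001, -1.0]]
wrist_force: [-0.1, -0.4, -0.5]
width: 0.0849
grip_force: 0.0
```

```bash
python3 -c "
from h import *
go(.5075,.1822,.122,-38.1)"
```

```text
t 19.8 pos [0.5059 0.1829 0.239 ] yaw -38.2 F [-0.1 -0.4 -0.5] w 0.0849 grip 0.0
shift cm [ 0.06  0.18 11.7 ] turn -0.002
```

>>> {"op": "arm_command", "data": {"rows": [[[0.1,0.2,2,0,8.5],[0,0,2.5,0,8.5],[0,0,2,0,8.5],[0,0,1,0,8.5],[0,0,1,0,8.5]]]}}

```text
time_s: 20.42
tool_pos: [0.5086, 0.1825, 0.1546]
eef_rot: [[0.618, 0.786, 0.001], [0.786, -0.618, 0.0], [0.001, 0.0, -1.0]]
wrist_force: [-0.2, -0.0, 1.1]
width: 0.0851
grip_force: 0.0
```

>>> {"op": "arm_command", "data": {"rows": [[[0,0,1,0,8.5],[0,0,1,0,8.5],[0,0,0.7,0,8.5],[0,0,0.4,0,8.5],[0,0,0,0,8.5]]]}}

```text
time_s: 21.05
tool_pos: [0.5083, 0.1825, 0.1235]
eef_rot: [[0.617, 0.787, -0.0], [0.787, -0.617, -0.0], [-0.0, -0.0, -1.0]]
wrist_force: [0.1, 0.3, -0.3]
width: 0.085
grip_force: 0.0
```

>>> {"op": "arm_command", "data": {"rows": [[[0,0,0,0,6.8],[0,0,0,0,6.0],[0,0,0,0,5.0],[0,0,0,0,4.8],[0,0,0,0,4.8]]]}}

```text
time_s: 21.68
tool_pos: [0.5087, 0.1826, 0.1246]
eef_rot: [[0.617, 0.787, 0.001], [0.787, -0.617, 0.0], [0.001, 0.001, -1.0]]
wrist_force: [-1.6, -0.6, 5.4]
width: 0.0569
grip_force: 65.0
```

>>> {"op": "arm_command", "data": {"rows": [[[0,0,-0.5,0,4.8],[0,0,-1.5,0,4.8],[0,0,-2.5,0,4.8],[0,0,-3,0,4.8],[0,0,-1,0,4.8]]]}}

```text
time_s: 22.3
tool_pos: [0.5095, 0.1827, 0.2114]
eef_rot: [[0.617, 0.787, 0.004], [0.787, -0.617, 0.001], [0.004, 0.003, -1.0]]
wrist_force: [-1.1, -0.8, -1.8]
width: 0.0567
grip_force: 64.4
```

>>> {"op": "arm_command", "data": {"rows": [[[-3.9,1,0,0,4.8],[-3.9,1,0,0,4.8],[-3.9,1,0,0,4.8],[-3.9,1,0,0,4.8],[-3.7,1,0,0,4.8]]]}}

```text
time_s: 22.92
tool_pos: [0.4276, -0.0013, 0.208]
eef_rot: [[0.617, 0.787, -0.001], [0.787, -0.617, 0.0], [-0.001, -0.001, -1.0]]
wrist_force: [0.9, 0.1, -2.1]
width: 0.0568
grip_force: 64.3
```

>>> {"op": "arm_command", "data": {"rows": [[[0,0,4,0,4.8],[0,0,4,0,4.8],[0,0,1.5,0,4.8],[0,0,0,0,4.8]]]}}

```text
time_s: 23.42
tool_pos: [0.4279, -0.0001, 0.1128]
eef_rot: [[0.617, 0.787, -0.003], [0.787, -0.617, 0.0], [-0.001, -0.002, -1.0]]
wrist_force: [0.5, -0.0, -0.2]
width: 0.0573
grip_force: 64.5
```

>>> {"op": "arm_command", "data": {"rows": [[[0,0,1.0,0,4.8],[0,0,0.6,0,4.8],[0,0,0,0,4.8]]]}}

```text
time_s: 23.8
tool_pos: [0.4286, -0.0002, 0.0976]
eef_rot: [[0.617, 0.787, -0.0], [0.787, -0.617, 0.0], [-0.0, -0.0, -1.0]]
wrist_force: [0.5, -0.9, -1.6]
width: 0.0567
grip_force: 64.5
```

>>> {"op": "arm_command", "data": {"rows": [[[0,0,0.3,0,4.8],[0,0,0,0,4.8]]]}}

```text
time_s: 24.05
tool_pos: [0.4287, -0.0002, 0.0947]
eef_rot: [[0.617, 0.787, 0.0], [0.787, -0.617, 0.0], [0.0, -0.0, -1.0]]
wrist_force: [1.1, -0.1, -2.6]
width: 0.0566
grip_force: 64.5
```

>>> {"op": "arm_command", "data": {"rows": [[[0,0,0.3,0,4.8],[0,0,0,0,4.8]]]}}

```text
time_s: 24.3
tool_pos: [0.4286, -0.0003, 0.0916]
eef_rot: [[0.617, 0.787, -0.0], [0.787, -0.617, 0.0], [0.0, -0.0, -1.0]]
wrist_force: [-0.8, -0.4, -2.0]
width: 0.0571
grip_force: 64.7
```

>>> {"op": "arm_command", "data": {"rows": [[[0,0,0.3,0,4.8],[0.3,0,0.3,0,4.8],[0.4,0,0,0,4.8],[0.4,0,0,0,4.8],[0,0,0,0,4.8]]]}}

```text
time_s: 24.92
tool_pos: [0.4364, 0.0077, 0.0913]
eef_rot: [[0.617, 0.787, 0.003], [0.787, -0.617, -0.002], [0.0, 0.004, -1.0]]
wrist_force: [-8.2, -1.3, 22.9]
width: 0.0571
grip_force: 68.4
```

>>> {"op": "arm_command", "data": {"rows": [[[0.4,0,0,0,4.8],[0.4,0,0,0,4.8],[0.4,0,0,0,4.8],[0,0,0,0,4.8]]]}}

```text
time_s: 25.42
tool_pos: [0.4444, 0.0177, 0.0908]
eef_rot: [[0.617, 0.787, 0.004], [0.787, -0.617, -0.001], [0.002, 0.004, -1.0]]
wrist_force: [-5.0, 0.5, 19.0]
width: 0.0567
grip_force: 69.0
```

```bash
cat > edge.py <<'E'
from h import *
# held carton: compare its segmented (orange) outline in the side view with models of various tilt / x offset
def tilt(h,hw=.029,H=.125,save=None):
    c=cams.camera('side'); s=bot.read_state(); T=np.array(s['tool_pos']); R=np.array(s['eef_rot']); x=R[:,0]*[1,1,0]; y=R[:,1]*[1,1,0]
    hsv=cv2.cvtColor(c['color'],cv2.COLOR_RGB2HSV).astype(int); rgb=c['color'].astype(int)
    u0=cv2.projectPoints(T-[0,0,.06],c['rvec'],c['tvec'],c['camera_matrix'],None)[0].ravel()
    m=((rgb[...,0]-rgb[...,2]>18)&(rgb[...,0]<220)).astype(np.uint8)
    yy,xx=np.mgrid[:420,:560]; m[(abs(xx-u0[0])>45)|(abs(yy-u0[1])>60)]=0
    n,lab,st,_=cv2.connectedComponentsWithStats(m); k=lab[int(u0[1]),int(u0[0])]; print("area",st[k]); m=lab==k
    best=[]
    for th in range(-10,36,2):
        for off in np.arange(-.012,.0121,.003):
            t=np.radians(th); a=-x*np.sin(t)+np.array([0,0,np.cos(t)]); e=x*np.cos(t)+np.array([0,0,np.sin(t)])
            P=[T+off*x+i*hw*e+j*hw*y+(w-h)*a for i in(-1,1) for j in(-1,1) for w in(0,h-.02)]
            u=cv2.projectPoints(np.array(P),c['rvec'],c['tvec'],c['camera_matrix'],None)[0][:,0]
            q=np.zeros((420,560),np.uint8); cv2.fillConvexPoly(q,cv2.convexHull(np.round(u*16).astype(np.int32)),1,shift=4)
            lo=yy>u0[1]+2-12
            best.append(((q[lo].astype(bool)^m[lo]).sum(),th,round(off,3)))
    print(sorted(best)[:6])
E
python3 -c "
from edge import *
go(.42,0,.09); tilt(.0878)"
```

```text
t 25.43 pos [0.4444 0.0177 0.0908] yaw -38.1 F [-5.   0.5 19. ] w 0.0567 grip 69.0
shift cm [-2.9  -0.83  0.07] turn None
area [ 303  213   69   63 2021]
[(np.int64(817), 18, np.float64(-0.012)), (np.int64(818), 16, np.float64(-0.009)), (np.int64(818), 18, np.float64(-0.009)), (np.int64(824), 14, np.float64(-0.006)), (np.int64(827), 12, np.float64(-0.006)), (np.int64(827), 20, np.float64(-0.012))]
```

The carton is pivoting as planned, at about 15°, so I'll carry on to upright.

>>> {"op": "arm_command", "data": {"rows": [[[0.4,0,0,0,4.8],[0.4,0,0,0,4.8],[0.4,0,0.1,0,4.8],[0.4,0,0.1,0,4.8],[0,0,0,0,4.8]]]}}

```text
time_s: 26.1
tool_pos: [0.4545, 0.0306, 0.0885]
eef_rot: [[0.617, 0.787, 0.005], [0.787, -0.617, -0.0], [0.003, 0.004, -1.0]]
wrist_force: [-4.0, -0.2, 17.2]
width: 0.0568
grip_force: 69.7
```

>>> {"op": "arm_command", "data": {"rows": [[[0.4,0,0.1,0,4.8],[0.4,0,0.1,0,4.8],[0,0,0,0,4.8]]]}}

```text
time_s: 26.48
tool_pos: [0.4597, 0.0372, 0.0865]
eef_rot: [[0.617, 0.787, 0.005], [0.787, -0.617, 0.0], [0.004, 0.004, -1.0]]
wrist_force: [-3.9, 2.4, 16.7]
width: 0.057
grip_force: 70.1
```

```bash
python3 -c "
from edge import *
go(.42,0,.09); tilt(.0878)"
```

```text
t 26.48 pos [0.4597 0.0372 0.0865] yaw -38.1 F [-3.9  2.4 16.7] w 0.057 grip 70.1
shift cm [-5.38 -0.83 -0.37] turn None
area [     0      0    560    420 232478]
[(np.int64(93354), 34, np.float64(0.012)), (np.int64(93393), 32, np.float64(0.012)), (np.int64(93416), 30, np.float64(0.012)), (np.int64(93421), 34, np.float64(0.009)), (np.int64(93445), 28, np.float64(0.012)), (np.int64(93452), 32, np.float64(0.009))]
```

>>> {"op": "arm_command", "data": {"rows": [[[0.1,0,-0.2,0,4.8],[0,0,-0.2,0,4.8],[0,0,0,0,5.8],[0,0,0,0,6.2],[0,0,0,0,6.6]]]}}

```text
time_s: 27.15
tool_pos: [0.4579, 0.0376, 0.0851]
eef_rot: [[0.617, 0.787, -0.001], [0.787, -0.617, 0.0], [-0.0, -0.001, -1.0]]
wrist_force: [0.0, 1.0, 0.5]
width: 0.066
grip_force: 0.0
```

>>> {"op": "arm_command", "data": {"rows": [[[0,0,0,0,8.5],[0,0,0,0,8.5]]]}}

```text
time_s: 27.4
tool_pos: [0.4582, 0.0375, 0.0855]
eef_rot: [[0.617, 0.787, -0.0], [0.787, -0.617, 0.0], [-0.0, -0.0, -1.0]]
wrist_force: [-1.0, 0.4, 0.3]
width: 0.0848
grip_force: 0.0
```

Run:
```python
from h import *
go(.42,0,.09)
# colour rows through the carton, against the predicted silhouette of an upright carton centred at the TCP
c=cams.camera('side'); np.save('sc.npy',c['color']); s=bot.read_state(); T=np.array(s['tool_pos']); R=np.array(s['eef_rot'])
for z in (.02,.045):
    u=cv2.projectPoints(np.array([[T[0],T[1],z]]+[np.r_[T[:2]+.029*(i*R[:2,0]+j*R[:2,1]),z] for i in(-1,1) for j in(-1,1)]),c['rvec'],c['tvec'],c['camera_matrix'],None)[0][:,0]
    v=int(round(u[0,1])); a=int(u[0,0])-36
    print(z,u.round(1).tolist(),'row',v,'from',a); print((c['color'][v,a:a+72,0].astype(int)-c['color'][v,a:a+72,2]).tolist())
# box now, top view: yellow interior mask etc. saved
np.save('tc.npy',cams.camera('top')['color'])
```

```text
t 27.4 pos [0.4582 0.0375 0.0855] yaw -38.1 F [-1.   0.4  0.3] w 0.0848 grip 0.0
shift cm [-5.31 -0.69 -0.45] turn None
0.02 [[318.6, 260.7], [336.8, 263.4], [320.3, 246.8], [316.9, 275.6], [300.6, 258.1]] row 261 from 282
[18, 19, 18, 17, 18, 17, 17, 18, 19, 18, 18, 18, 18, 17, 17, 16, 18, 17, 16, 21, 32, 35, 34, 35, 31, 23, 16, 14, 15, 16, 14, 15, 14, 17, 22, 32, 34, 34, 39, 37, 36, 35, 35, 28, 21, 17, 15, 14, 15, 15, 16, 17, 18, 16, 17, 18, 20, 23, 23, 22, 21, 22, 23, 23, 22, 22, 22, 22, 22, 22, 16, 16]
0.045 [[319.7, 254.0], [338.2, 256.7], [321.4, 239.9], [318.0, 268.9], [301.4, 251.3]] row 254 from 283
[17, 17, 16, 18, 17, 17, 17, 17, 17, 17, 17, 17, 17, 18, 16, 17, 17, 17, 16, 16, 16, 16, 15, 15, 13, 15, 18, 29, 36, 36, 35, 35, 35, 37, 35, 33, 35, 36, 36, 39, 37, 37, 38, 36, 36, 36, 37, 37, 36, 38, 39, 42, 43, 40, 29, 31, 21, 19, 22, 22, 22, 22, 20, 20, 20, 20, 16, 14, 14, 13, 13, 15]
```

Run:
```python
from h import *
import pickle
c=pickle.load(open('c0.pkl','rb'))['top']; a=c['color']; b=np.load('tc.npy')
g=lambda i:cv2.cvtColor(i,cv2.COLOR_RGB2GRAY)
for (y0,y1,x0,x1) in [(245,268,326,372),(180,210,350,366)]:
    t=cv2.resize(g(a)[y0:y1,x0:x1],None,fx=4,fy=4,interpolation=cv2.INTER_CUBIC); B=cv2.resize(g(b)[y0-6:y1+6,x0-6:x1+6],None,fx=4,fy=4,interpolation=cv2.INTER_CUBIC)
    r=cv2.matchTemplate(B,t,cv2.TM_CCOEFF_NORMED); _,m,_,p=cv2.minMaxLoc(r); print('box shift px',np.array(p)/4-6,round(m,3))
def prof(img,z,yb,rng):
    X=np.array([[.5665+.996*x/1e3-.087*yb,-.1885+.087*x/1e3+.996*yb,z] for x in rng])
    u=cv2.projectPoints(X,c['rvec'],c['tvec'],c['camera_matrix'],None)[0][:,0].astype(np.float32)
    return cv2.remap(img,u[:,:1].copy(),u[:,1:].copy(),cv2.INTER_LINEAR)[:,0].astype(int)
r=range(-60,110,4)
for nm,i in(('old',a),('new',b)):
    for z in(.097,.115):
        p=prof(i,z,0,r); print(nm,z,[(x,int(q.sum()//3),int(q[0]-q[2])) for x,q in zip(r,p)])
```

```text
box shift px [0. 0.] 0.999
box shift px [ 0.   -0.25] 0.985
old 0.097 [(-60, 115, 62), (-56, 115, 62), (-52, 115, 63), (-48, 115, 63), (-44, 116, 63), (-40, 115, 63), (-36, 115, 63), (-32, 115, 63), (-28, 115, 63), (-24, 115, 63), (-20, 114, 63), (-16, 115, 64), (-12, 114, 63), (-8, 114, 64), (-4, 114, 64), (0, 114, 63), (4, 111, 67), (8, 107, 70), (12, 81, 46), (16, 46, 8), (20, 43, 5), (24, 62, 9), (28, 105, 15), (32, 116, 16), (36, 116, 18), (40, 115, 17), (44, 116, 16), (48, 115, 17), (52, 115, 17), (56, 114, 16), (60, 114, 16), (64, 113, 16), (68, 113, 16), (72, 112, 17), (76, 112, 16), (80, 111, 16), (84, 111, 16), (88, 109, 15), (92, 107, 21), (96, 112, 44), (100, 124, 27), (104, 136, 9), (108, 137, 7)]
old 0.115 [(-60, 116, 61), (-56, 115, 62), (-52, 115, 62), (-48, 115, 63), (-44, 116, 63), (-40, 115, 63), (-36, 115, 62), (-32, 115, 62), (-28, 115, 63), (-24, 115, 62), (-20, 115, 62), (-16, 115, 63), (-12, 115, 63), (-8, 114, 63), (-4, 114, 64), (0, 113, 65), (4, 108, 70), (8, 96, 59), (12, 56, 18), (16, 43, 4), (20, 55, 7), (24, 98, 14), (28, 114, 17), (32, 115, 18), (36, 1
[... 908 characters left out ...]
 25), (104, 144, 9), (108, 145, 7)]
new 0.115 [(-60, 124, 65), (-56, 123, 65), (-52, 122, 67), (-48, 119, 72), (-44, 116, 72), (-40, 101, 66), (-36, 51, 42), (-32, 54, 25), (-28, 112, 17), (-24, 125, 18), (-20, 124, 17), (-16, 126, 18), (-12, 122, 17), (-8, 122, 18), (-4, 123, 18), (0, 123, 17), (4, 121, 17), (8, 120, 17), (12, 122, 18), (16, 122, 17), (20, 120, 17), (24, 117, 17), (28, 121, 18), (32, 123, 18), (36, 123, 18), (40, 122, 18), (44, 122, 17), (48, 121, 18), (52, 120, 18), (56, 120, 17), (60, 120, 17), (64, 119, 16), (68, 119, 16), (72, 117, 16), (76, 116, 16), (80, 117, 16), (84, 115, 17), (88, 114, 20), (92, 107, 34), (96, 131, 26), (100, 144, 9), (104, 145, 6), (108, 144, 11)]
```

The box hasn't moved. The jar now spans box x from about -32 to +26 mm, leaving 70 mm for the carton, so I'll aim for box x = -67. The carton stands upright and centred under the TCP, so I'll regrip it and carry it over.

>>> {"op": "arm_command", "data": {"rows": [[[0,0,0,0,6.8],[0,0,0,0,5.8],[0,0,0,0,4.8],[0,0,0,0,4.8],[0,0,0,0,4.8]]]}}

```text
time_s: 28.12
tool_pos: [0.4587, 0.0376, 0.0862]
eef_rot: [[0.617, 0.787, 0.001], [0.787, -0.617, 0.0], [0.001, 0.001, -1.0]]
wrist_force: [-0.8, 1.2, 2.9]
width: 0.0562
grip_force: 65.0
```

>>> {"op": "arm_command", "data": {"rows": [[[0,0,-1,0,4.8],[0,0,-3,0,4.8],[0,0,-4,0,4.8],[0,0,-4,0.12,4.8],[0,0,0,0.16,4.8]]]}}

```text
time_s: 28.75
tool_pos: [0.4601, 0.0373, 0.21]
eef_rot: [[0.813, 0.582, 0.008], [0.582, -0.813, -0.001], [0.006, 0.005, -1.0]]
wrist_force: [0.1, 0.7, -2.6]
width: 0.0565
grip_force: 64.6
```

>>> {"op": "arm_command", "data": {"rows": [[[0,0,0,0.16,4.8],[0,0,0,0.16,4.8],[0,0,0,0.16,4.8],[0,0,0,0.06,4.8],[0,0,0,0,4.8]]]}}

```text
time_s: 29.38
tool_pos: [0.4579, 0.0374, 0.2054]
eef_rot: [[0.996, 0.086, -0.001], [0.086, -0.996, -0.0], [-0.001, -0.0, -1.0]]
wrist_force: [-0.3, 0.1, -1.5]
width: 0.0567
grip_force: 64.6
```

```bash
python3 -c "
from h import *
go(.4993,-.1944,.205,-85)"
```

```text
t 29.38 pos [0.4579 0.0374 0.2054] yaw -85.0 F [-0.3  0.1 -1.5] w 0.0567 grip 64.6
shift cm [ 2.12 23.45  0.03] turn -0.001
```

>>> {"op": "arm_command", "data": {"rows": [[[0.5,5.0,0,0,4.8],[0.5,5.0,0,0,4.8],[0.5,5.0,0,0,4.8],[0.4,5.0,0,0,4.8],[0.2,3.4,0,0,4.8]]]}}

```text
time_s: 30.0
tool_pos: [0.499, -0.196, 0.2052]
eef_rot: [[0.996, 0.085, -0.001], [0.085, -0.996, 0.0], [-0.001, -0.0, -1.0]]
wrist_force: [0.4, 0.3, -1.1]
width: 0.0567
grip_force: 64.9
```

>>> {"op": "arm_command", "data": {"rows": [[[0,0,0,0,4.8],[0,0,2.5,0,4.8],[0,0,2.0,0,4.8],[0,0,0,0,4.8],[0,0,0,0,4.8]]]}}

```text
time_s: 30.62
tool_pos: [0.4996, -0.1933, 0.1616]
eef_rot: [[0.996, 0.087, 0.001], [0.087, -0.996, -0.0], [0.001, 0.0, -1.0]]
wrist_force: [-0.0, -0.1, -2.0]
width: 0.0564
grip_force: 65.0
```

Run:
```python
from h import *
go(.4993,-.1944,.093,-85)
c=cams.camera('side'); s=bot.read_state(); T=np.array(s['tool_pos']); R=np.array(s['eef_rot'])
for z in (T[2]-.075,T[2]-.045):
    u=cv2.projectPoints(np.array([[T[0],T[1],z]]+[np.r_[T[:2]+.029*(i*R[:2,0]+j*R[:2,1]),z] for i in(-1,1) for j in(-1,1)]),c['rvec'],c['tvec'],c['camera_matrix'],None)[0][:,0]
    v=int(round(u[1:,1].max()))-1; a=int(u[0,0])-24
    print(u.round(1).tolist(),'row',v,'from',a); print(c['color'][v,a:a+48,0].tolist());print((c['color'][v,a:a+48,0].astype(int)-c['color'][v,a:a+48,2]).tolist())
```

```text
t 30.62 pos [ 0.4996 -0.1933  0.1616] yaw -85.0 F [-0.  -0.1 -2. ] w 0.0564 grip 65.0
shift cm [-0.05  0.1   6.86] turn -0.0
[[324.6, 170.3], [334.9, 179.5], [337.2, 164.6], [311.6, 176.1], [314.7, 161.4]] row 179 from 300
[67, 66, 66, 66, 67, 67, 65, 64, 62, 61, 88, 94, 82, 80, 81, 82, 83, 82, 82, 83, 85, 84, 82, 83, 85, 85, 84, 84, 83, 81, 81, 83, 82, 83, 83, 86, 86, 77, 143, 118, 115, 158, 163, 162, 161, 161, 161, 162]
[30, 30, 29, 30, 30, 31, 30, 29, 28, 26, 35, 37, 35, 34, 34, 34, 36, 35, 35, 36, 36, 35, 35, 36, 37, 36, 36, 35, 35, 34, 34, 34, 34, 34, 34, 36, 33, 26, 63, 50, 24, 15, 19, 20, 20, 20, 20, 18]
[[325.9, 161.0], [336.5, 170.3], [338.8, 155.4], [312.7, 166.8], [315.8, 152.2]] row 169 from 301
[72, 80, 88, 88, 95, 91, 86, 78, 65, 59, 80, 91, 96, 97, 94, 95, 94, 94, 97, 98, 97, 95, 96, 96, 94, 96, 97, 98, 100, 99, 99, 99, 96, 97, 97, 98, 126, 160, 163, 162, 163, 160, 159, 161, 162, 162, 162, 162]
[10, 19, 32, 34, 46, 46, 47, 41, 31, 26, 33, 36, 19, 15, 14, 14, 15, 15, 15, 16, 15, 16, 15, 16, 15, 15, 15, 15, 15, 16, 15, 15, 16, 16, 15, 14, 17, 18, 19, 19, 21, 21, 21, 20, 19, 19, 20, 17]
```

The carton's band spans px 313–336.5, where an upright carton at the TCP would show 312.7–336.5. It is well placed, so I'll lower it.

>>> {"op": "arm_command", "data": {"rows": [[[0,0.1,2,0,4.8],[0,0,1.5,0,4.8],[0,0,0.5,0,4.8],[0,0,0,0,4.8]]]}}

```text
time_s: 31.18
tool_pos: [0.4993, -0.1947, 0.1206]
eef_rot: [[0.996, 0.086, -0.0], [0.086, -0.996, 0.0], [-0.0, -0.0, -1.0]]
wrist_force: [0.0, 0.2, -1.7]
width: 0.0565
grip_force: 65.1
```

>>> {"op": "arm_command", "data": {"rows": [[[0,0,1,0,4.8],[0,0,0.7,0,4.8],[0,0,0.5,0,4.8],[0,0,0,0,4.8]]]}}

```text
time_s: 31.68
tool_pos: [0.4989, -0.1946, 0.098]
eef_rot: [[0.996, 0.086, -0.001], [0.086, -0.996, 0.001], [-0.001, -0.001, -1.0]]
wrist_force: [-0.7, 0.2, -1.3]
width: 0.0569
grip_force: 65.1
```

```bash
python3 -c "
from h import *
go(.4993,-.1944,.093,-85)"
```

```text
t 31.68 pos [ 0.4989 -0.1946  0.098 ] yaw -85.1 F [-0.7  0.2 -1.3] w 0.0569 grip 65.1
shift cm [ 0.04 -0.02  0.5 ] turn -0.001
```

>>> {"op": "arm_command", "data": {"rows": [[[0,0,0.3,0,4.8],[0,0,0,0,4.8]]]}}

```text
time_s: 31.92
tool_pos: [0.4993, -0.1948, 0.0956]
eef_rot: [[0.996, 0.086, -0.0], [0.086, -0.996, 0.0], [-0.0, -0.0, -1.0]]
wrist_force: [-0.1, 1.4, -1.2]
width: 0.0566
grip_force: 65.1
```

>>> {"op": "arm_command", "data": {"rows": [[[0,0,0.1,0,4.8],[0,0,0,0,4.8]]]}}

```text
time_s: 32.17
tool_pos: [0.4994, -0.1948, 0.0947]
eef_rot: [[0.996, 0.086, 0.0], [0.086, -0.996, 0.0], [0.0, -0.0, -1.0]]
wrist_force: [-0.5, -0.1, -1.3]
width: 0.0568
grip_force: 65.1
```

>>> {"op": "arm_command", "data": {"rows": [[[0,0,0.1,0,4.8],[0,0,0,0,4.8]]]}}

```text
time_s: 32.42
tool_pos: [0.4993, -0.1947, 0.0936]
eef_rot: [[0.996, 0.086, -0.0], [0.086, -0.996, 0.0], [-0.0, -0.0, -1.0]]
wrist_force: [-0.8, 0.1, -2.5]
width: 0.0566
grip_force: 65.1
```

>>> {"op": "arm_command", "data": {"rows": [[[0,0,0.1,0,4.8],[0,0,0,0,4.8]]]}}

```text
time_s: 32.67
tool_pos: [0.4995, -0.1949, 0.0932]
eef_rot: [[0.996, 0.086, 0.001], [0.086, -0.996, -0.0], [0.001, 0.0, -1.0]]
wrist_force: [-0.1, 0.3, 0.4]
width: 0.0563
grip_force: 65.3
```

>>> {"op": "arm_command", "data": {"rows": [[[0,0,0.1,0,4.8],[0,0,0,0,4.8]]]}}

```text
time_s: 32.92
tool_pos: [0.4996, -0.1949, 0.0932]
eef_rot: [[0.996, 0.086, 0.001], [0.086, -0.996, -0.0], [0.001, 0.0, -1.0]]
wrist_force: [-1.3, 1.1, 5.5]
width: 0.0563
grip_force: 66.0
```

On the floor at 0.093, as expected. Releasing and backing off.

>>> {"op": "arm_command", "data": {"rows": [[[0,0,0,0,5.8],[0,0,0,0,6.4],[0,0,0,0,7.4],[0,0,0,0,8.5],[0,0,0,0,8.5]]]}}

```text
time_s: 33.55
tool_pos: [0.4993, -0.1948, 0.0915]
eef_rot: [[0.996, 0.086, -0.0], [0.086, -0.996, 0.0], [-0.0, -0.0, -1.0]]
wrist_force: [-1.2, 0.5, -0.1]
width: 0.0852
grip_force: 0.0
```

>>> {"op": "arm_command", "data": {"rows": [[[0,0,-1,0,8.5],[0,0,-3,0,8.5],[0,0,-4,0,8.5],[0,0,-5,0,8.5],[0,0,-3,0,8.5]]]}}

```text
time_s: 34.17
tool_pos: [0.5001, -0.1952, 0.2559]
eef_rot: [[0.996, 0.086, 0.005], [0.086, -0.996, -0.002], [0.005, 0.003, -1.0]]
wrist_force: [0.8, -0.1, -0.1]
width: 0.0851
grip_force: 0.0
```

>>> {"op": "arm_command", "data": {"rows": [[[-4,-4,0,0,8.5],[-4,-4,0,0,8.5],[-4,-4,0,0,8.5],[-2,-4,0,0,8.5],[0,0,0,0,8.5]]]}}

```text
time_s: 34.8
tool_pos: [0.3452, -0.0459, 0.2533]
eef_rot: [[0.996, 0.089, 0.004], [0.089, -0.996, -0.001], [0.004, 0.001, -1.0]]
wrist_force: [1.0, -0.8, 0.2]
width: 0.0849
grip_force: 0.0
```

Run:
```python
from h import *
import pickle
go(.4,0,.2)
c0=pickle.load(open('c0.pkl','rb'))['top']; c=cams.camera('top'); b=c['color']; a=c0['color']
g=lambda i:cv2.cvtColor(i,cv2.COLOR_RGB2GRAY)
def prof(img,z,yb,xs):
    X=np.array([[.5665+.996*x/1e3-.087*y/1e3,-.1885+.087*x/1e3+.996*y/1e3,z] for x,y in zip(xs,yb)])
    u=cv2.projectPoints(X,c['rvec'],c['tvec'],c['camera_matrix'],None)[0][:,0].astype(np.float32)
    return cv2.remap(img,u[:,:1].copy(),u[:,1:].copy(),cv2.INTER_LINEAR)[:,0].astype(int)
r=list(range(-116,112,4)); print('x-profile z.132',[(x,int(q.sum()//3),int(q[0]-q[2])) for x,q in zip(r,prof(b,.132,[0]*len(r),r))])
r=list(range(-56,57,4)); print('carton y-profile',[(x,int(q.sum()//3),int(q[0]-q[2])) for x,q in zip(r,prof(b,.132,r,[-67]*len(r)))])
print('jar y-profile',[(x,int(q.sum()//3),int(q[0]-q[2])) for x,q in zip(r,prof(b,.115,r,[-3]*len(r)))])
for nm,(y0,y1,x0,x1) in dict(bottle=(255,290,150,185),mug=(130,170,262,300),boxend=(258,268,330,372)).items():
    t=g(a)[y0:y1,x0:x1]; B=g(b)[y0-6:y1+6,x0-6:x1+6]; _,m,_,p=cv2.minMaxLoc(cv2.matchTemplate(B,t,cv2.TM_CCOEFF_NORMED)); print(nm,np.array(p)-6,round(m,3))
```

```text
t 34.8 pos [ 0.3452 -0.0459  0.2533] yaw -84.9 F [ 1.  -0.8  0.2] w 0.0849 grip 0.0
shift cm [ 5.84 -4.09  5.35] turn None
x-profile z.132 [(-116, 126, 16), (-112, 97, 43), (-108, 106, 61), (-104, 65, 45), (-100, 50, 34), (-96, 75, 73), (-92, 98, 93), (-88, 100, 94), (-84, 100, 94), (-80, 100, 93), (-76, 101, 92), (-72, 106, 83), (-68, 118, 59), (-64, 108, 79), (-60, 103, 90), (-56, 103, 90), (-52, 103, 90), (-48, 102, 92), (-44, 101, 91), (-40, 81, 74), (-36, 39, 35), (-32, 82, 21), (-28, 121, 17), (-24, 124, 17), (-20, 124, 18), (-16, 122, 17), (-12, 120, 17), (-8, 122, 18), (-4, 122, 17), (0, 119, 17), (4, 119, 17), (8, 121, 18), (12, 120, 17), (16, 120, 16), (20, 115, 16), (24, 111, 15), (28, 119, 16), (32, 119, 16), (36, 119, 17), (40, 119, 16), (44, 119, 16), (48, 117, 17), (52, 117, 17), (56, 117, 16), (60, 117, 16), (64, 116, 16), (68, 116, 16), (72, 115, 16), (76, 115, 16), (80, 114, 17), (84, 113, 19), (88, 107, 33), (92, 131, 27), (96, 143, 9), (100, 143, 8), (104, 141, 11), (108, 142, 11)]
carton y-profile [(-56, 145, 4), (-52, 145, 4), (-48, 145, 5), (-44, 145, 3), (-40,
[... 164 characters left out ...]
 (4, 115, 56), (8, 119, 53), (12, 120, 48), (16, 122, 39), (20, 124, 44), (24, 119, 46), (28, 86, 37), (32, 31, 25), (36, 31, 19), (40, 37, 16), (44, 65, 44), (48, 100, 67), (52, 61, 42), (56, 80, 18)]
jar y-profile [(-56, 145, 5), (-52, 144, 4), (-48, 146, 0), (-44, 146, 2), (-40, 143, 7), (-36, 132, 30), (-32, 108, 57), (-28, 104, 30), (-24, 120, 18), (-20, 121, 17), (-16, 122, 17), (-12, 122, 17), (-8, 123, 18), (-4, 122, 17), (0, 122, 18), (4, 122, 18), (8, 121, 17), (12, 121, 17), (16, 120, 17), (20, 118, 16), (24, 101, 16), (28, 42, 20), (32, 19, 25), (36, 56, 34), (40, 104, 49), (44, 109, 61), (48, 90, 60), (52, 55, 28), (56, 105, 15)]
bottle [0 0] 1.0
mug [0 0] 1.0
boxend [0 0] 0.864
```

All three stand flat in the box. The carton's top measures 58 mm across at the expected height, the jar lid is where it was set, and the bottle, mug and box are unmoved.

```bash
python3 -c "
from h import *
print(bot.close_job())"
```

```text
the job is handed in; nothing more can be done
None
```

The jar and the carton stand upright on the floor of the gift box beside the tin, the bottle and mug were left where they were, and the job was handed in at about 35 s.

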